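# Find the check valve with the loose ball and put it away in the repair drawer

## Task

One of the three sealed check valves on the tray has a broken spring, so its steel ball runs loose inside. Pick the valves up and shake or rock them gently to feel which one it is, lay that one flat in the open drawer and push the drawer fully shut without slamming or forcing it. Set any sound valve you lifted back on the tray where it lay, put nothing down hard, and leave everything else alone.

Things in the scene. Friction and masses are not known exactly. Their poses are not given: they have to be found in the camera images.
- valve_1: A sealed check valve: square aluminium body 120 long (x) x 44 wide (y) x 44 high (z) mm, on each end a round stub 22 mm in diameter, 12 mm long (brass at +x, black at -x), a blue band near the brass end; 144 mm long in all, about 380 g. Origin: centre of its underside. At the start all three valves lie level on the tray floor, long axis along the tray's x, about 95 mm apart along its y.
- valve_2: A second valve, same in size, look and weight as valve_1. Contents of the valves: in two of the three the ball is held fast at the brass end and nothing moves. In one, drawn afresh each time, a free 160 g steel ball 34 mm in diameter starts at the brass end; once the long axis is tipped past some 9 degrees (20 is ample) it rolls 78 mm to the other end.
- valve_3: A third valve, same in size, look and weight as valve_1. The bore inside each is 112 mm long, its middle above the origin. When the free ball runs from end to end its weight shifts the moment on the gripper about the valve's y axis by about 0.12 N m (compare readings taken with the valve held still and level before and after tipping: level, the ball stays where it rolled); in a sound valve nothing shifts.
- tray: The fixed wooden tray that the valves lie on, 210 (x) x 300 (y) mm, cork-faced, floor 12 mm above the cart top, with a lip 10 mm wide and 10 mm high above the floor along its two long edges (at x = +-100 mm). Origin at the centre of its underside.
- chest_drawer0 (a joint): How far the shallow drawer stands open, in m: 0 = fully shut, about 0.15 at the start. It slides along the chest's x axis (opens to -x, towards the robot), has about 1 N of friction plus light damping, no catch, and stops hard at 0.
- chest_drawer0_handle (a point): Point on the axis of the black ebony knob, 35 mm before the drawer front and 57 mm above the cart top, moving with the drawer; x points into the chest (the way to push it shut), z up. The knob is 28 mm across, its flat front end 8 mm further out. The drawer front is 260 mm wide and reaches from 17 to 83 mm above the cart top.
- drawer_floor (a point): Point on the upper face of the drawer's inner floor (22 mm above the cart top), moving with the drawer, about the middle of the part left uncovered at the start; x points into the chest, y across the drawer, z up. Inside reach: 72 mm towards the front, 107 mm to either side; at the start the chest's top (95 mm above the cart top) begins 60 mm or more behind it. The walls rise 51 mm. A valve lying flat passes under the top.
- chest: The fixed grey steel drawer chest, 240 (x) x 260 (y) x 95 mm high; origin at the centre of its underside, x pointing away from the drawer front. The neck gauge lies on its top.
- bass_bar: Bystander: roughed spruce bass bar, 270 x 14 x 19 mm, lying on the cart top behind the tray; origin under its centre, its length along y.
- tailpiece: Bystander: rosewood tailpiece, 115 x 40 x 10 mm, lying on the cart top; origin under its centre, its length along x.
- neck_gauge: Bystander: knurled steel neck gauge, 130 x 43 x 10 mm, lying on top of the chest; origin under its beam.
- bench_weight: Bystander: bronze bench weight, 52 mm in diameter, 60 mm high, standing on the cart top beside the chest; origin under its centre.
Not all that is in view belongs to the job. What is shaped like the valve_2 but brown, pink or purple is not meant.

How it is judged:
By the outcome, as a careful person would: the job done as asked, in the order asked, and still so for the second after the job is handed in, with the robot touching nothing.
It also fails if it takes over 72 s, if anything falls off the work surface, if the arm or the gripper's body presses on something with over 40 N, if the wrist force passes 120 N, or if a joint passes its speed limit or range.

## Robot

A 6-joint arm with a two-finger parallel gripper is mounted at the origin on the work surface. World frame = base frame: x ahead of the robot, y to its left, z up, the work surface at z = 0. Lengths are in m, angles in rad, forces in N, time in s.
With the tool pointing down it reaches from about 0.325 to 0.85 m from the base axis. Payload 4.4 kg.
Tool frame: the origin (TCP) lies on the centre line of the jaws, within the pads' length; the fingertips stand 17 mm ahead of it and the grasp point (between the pads) lies 2 mm behind it; z points along the fingers, y is the direction in which the jaws open and shut (so a half turn about z gives the same grasp; the last joint's range is limited). The gripper opens to 94 mm and grips with 3 to 60 N. Pads are 16 mm wide; open, the fingers measure 119 mm over their backs; the gripper's body (75 mm by 177 mm) begins 78 mm behind the grasp point.
Start: joints at [-1.448, 0.207, 1.542, -0, 1.393, -0.15], TCP at [0.155, -0.554, 0.222] pointing down, gripper open.
Joint ranges: [-2.73, 2.73], [-0.86, 2.22], [0.23, 2.46], [-1.11, 4.25], [0.08, 2.63], [-2.82, 2.82]. Speed limits (rad/s): [2.79, 2.79, 3.14, 3.14, 3.14, 3.14].

## Interface

Orientations are given as a unit quaternion [x, y, z, w].
In Python, from bench import r, kin, optics, ticket, read_time_s, read_joints, read_qvel, read_joint_torque, read_position, read_ee_rot, read_force, read_moment, read_grip_width gives the robot as it stands. Calls block until the motion is done:
- r.reach(position, orientation): joint-space move of the TCP to a pose.
- r.servo_line(position, rotation=None, feed=0.15): straight line of the TCP; rotation=None keeps the orientation; feed is the mean speed in m/s.
- r.movej(angles): joint-space move.
- r.gripper_to(opening, squeeze=None): finger opening in m; squeeze is the grip in N (None keeps the last); returns when the fingers have stopped.
- r.sleep(seconds).
- kin.solve_ik(position, orientation): joint angles nearest the present ones, or None.
- optics.camera(name): name is "scene" or "side" or "wrist"; returns a dict with "image" (384x512x3 uint8, blue, green, red), "range_z" (384x512 float32, m along the optical axis (not along the pixel's ray), 0 where there is no reading), "fx", "fy", "cx", "cy" (pixels), "position" and "rotation" of the camera in the world. Camera axes: x right, y down, z forward; pixel columns grow to the right and rows downward; lengths in m; the calibration is good to about 2 mm. A picture is of the moment at which its call begins.
A pose or a line that the arm cannot do raises r.PlanningError and nothing moves.
- ticket.close_job(): hands the job in, once; it reports no verdict.
Trained networks look in the newest picture that a camera, given by its name, has taken for a name from the list of things; names that differ only in an ending like _2 or _b are one class to them, and where a whole thing is asked for, a point or a joint stands for the part that bears it (a point fixed in the world has none). Each returns a list of dicts, best first, with "p" (0 to 1); they miss things now and then, are a little off and sometimes report something else, mostly with a low value. They report only what shows in the picture. A call takes as long as a camera call. They do not tell look-alikes from the thing itself.
- optics.recognise(camera, thing): "extent" ([left, top, right, bottom] in pixels, round what is visible of it).
- optics.outline_of(camera, thing): "pixels" (384x512 bool, what is visible of it) and "extent" ([left, top, right, bottom] in pixels, round what is visible of it).
- optics.tip_of(camera, thing): "uv" ([column, row] in pixels: a listed point, or the origin of a listed thing).
Readings, each from a call of its own:
- read_time_s(): time.
- read_joints(): joint angles.
- read_qvel(): joint speeds.
- read_joint_torque(): joint torques, N m.
- read_position(): TCP position.
- read_ee_rot(): TCP orientation.
- read_force(): force on the tool from outside, world axes, zero at the start.
- read_moment(): the same for the moment, N m.
- read_grip_width(): finger opening in m.
Only numpy, scipy, OpenCV 4.12 (cv2) and the standard library are available. Lean on these libraries where they do the work, as an engineer would, in place of code of your own. Each camera call takes 0.05 s, during which the arm holds its last target.

## Working session

There is one attempt and no reset: what is moved stays moved. The work goes in short steps, each a Python script; the robot and the scene stay as the last script left them, time stands still between calls to the robot, and variables do not carry over. Pictures are saved under pics/ and viewed, and the job is handed in when it is done.

```bash
ls; mkdir -p pics; python3 - <<'E'
from bench import *
import cv2, numpy as np
for n in ["scene","side","wrist"]:
    c=optics.camera(n); cv2.imwrite(f"pics/{n}0.png",c["image"])
    np.savez(f"pics/{n}0.npz",**{k:np.array(v) for k,v in c.items()})
    print(n,c["fx"],c["fy"],c["cx"],c["cy"],c["position"],c["rotation"])
print(read_time_s(),read_grip_width(),read_ee_rot(),read_force(),read_moment())
E
```

```text
pics
scene 374.89965556028545 374.89965556028545 259.6240544103564 196.73082203519857 [ 1.22828549 -0.34361264  0.92753722] [ 0.78903975  0.50177168 -0.18488019 -0.30242481]
side 498.82098095113184 498.82098095113184 260.47884217993345 194.87850083274307 [ 0.21936997 -1.01493107  1.37557523] [ 0.92699152 -0.15876131  0.05428986 -0.33546113]
wrist 287.94759571211114 287.94759571211114 254.8779141232452 192.92805193230507 [ 0.22308462 -0.53467486  0.3838343 ] [ 0.79049769 -0.59978917 -0.07534711  0.09843358]
0.15 0.09386350315921155 [ 9.90715297e-01  1.35950348e-01  1.09308620e-05 -8.38625847e-04] [-0.22623406  0.33814395  0.7332019 ] [-0.00805928  0.01305108  0.01198309]
```

View pics/scene0.png

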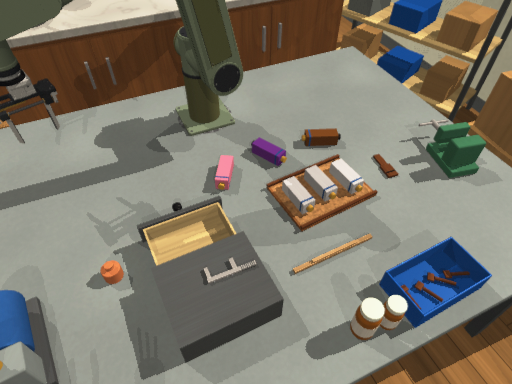

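View pics/side0.png

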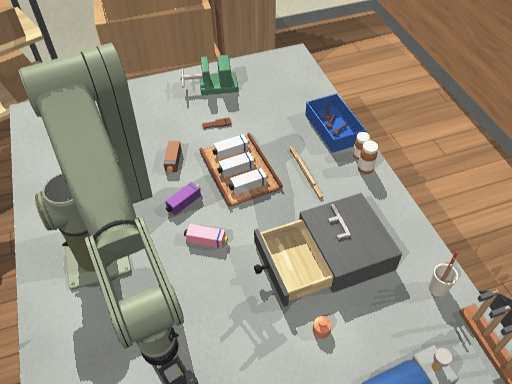

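View pics/wrist0.png

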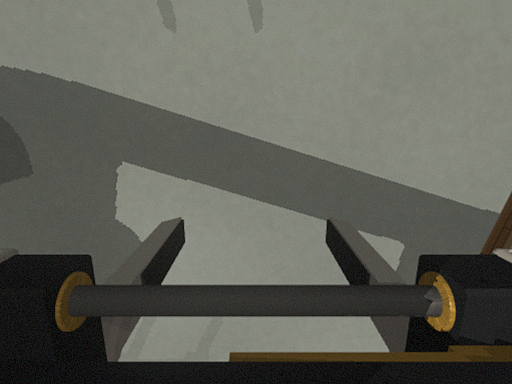

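Candidates in the scene picture: three white/aluminium valves on the tray at (298,193), (321,181) and (347,175). The decoys are pink (225,170), purple (268,150) and brown (321,136), lying on the cart. I choose the three white ones. Next is a close crop and a fit from the range data.

```bash
cat > h.py <<'E'
import numpy as np, cv2
from scipy.spatial.transform import Rotation as R
def cloud(c):
    z=np.asarray(c["range_z"]); h,w=z.shape
    u,v=np.meshgrid(np.arange(w),np.arange(h))
    p=np.stack([(u-c["cx"])/c["fx"]*z,(v-c["cy"])/c["fy"]*z,z],-1)
    P=p@R.from_quat(c["rotation"]).as_matrix().T+c["position"]
    P[z<=0]=np.nan
    return P
def proj(c,X):
    q=(np.asarray(X)-c["position"])@R.from_quat(c["rotation"]).as_matrix()
    return np.stack([q[...,0]/q[...,2]*c["fx"]+c["cx"],q[...,1]/q[...,2]*c["fy"]+c["cy"]],-1)
E
python3 - <<'E'
from h import *
D={n:dict(np.load(f"pics/{n}0.npz")) for n in ["scene","side"]}
for n,b in [("scene",(120,130,400,360)),("side",(150,100,420,340))]:
    c=D[n]; im=c["image"]; x0,y0,x1,y1=b
    cr=cv2.resize(im[y0:y1,x0:x1],None,fx=2.7,fy=2.5,interpolation=cv2.INTER_CUBIC)
    cv2.imwrite(f"pics/{n}crop.png",cr)
    P=cloud(c); 
    hsv=cv2.cvtColor(im,cv2.COLOR_BGR2HSV)
    m=(P[...,2]>0.045)&(P[...,2]<0.062)&(hsv[...,1]<60)&(hsv[...,2]>130)
    k,l,st,ce=cv2.connectedComponentsWithStats(m.astype(np.uint8))
    for i in range(1,k):
        if st[i,4]<60: continue
        q=P[l==i]; r=cv2.minAreaRect(q[:,:2].astype(np.float32)*1000)
        print(n,ce[i],st[i,4],q.mean(0).round(4),[np.round(a,1) for a in r])
    # table & chest heights
    for nm,(lo,hi) in {"chesttop":(0.085,0.105)}.items():
        mm=(P[...,2]>lo)&(P[...,2]<hi)&(P[...,0]>0.3)&(P[...,0]<0.9)&(hsv[...,2]<110)
        k,l,st,ce=cv2.connectedComponentsWithStats(mm.astype(np.uint8))
        i=1+np.argmax(st[1:,4]); q=P[l==i]; print(n,nm,ce[i],q.mean(0).round(4),[np.round(a,1) for a in cv2.minAreaRect(q[:,:2].astype(np.float32)*1000)])
E
```

```text
scene [347.17548747 171.52367688] 359 [0.5556 0.3071 0.0562] [array([552.8, 308.4]), array([123.6,  47.7]), np.float64(5.8)]
scene [321.17222222 178.59444444] 360 [0.5476 0.2114 0.0562] [array([543.5, 211.3]), array([125.7,  44.5]), np.float64(5.4)]
scene [296.82647059 188.61470588] 340 [0.5536 0.1176 0.0564] [array([552.8, 117.9]), array([104.5,  44.8]), np.float64(5.1)]
scene chesttop [213.40148044 289.17201269] [ 0.7878 -0.248   0.0951] [array([ 775.2, -240.5]), array([227.1, 259.6]), np.float64(1.6)]
side [228.32958801 143.76029963] 267 [0.544  0.3005 0.0548] [array([546.1, 302.2]), array([105.6,  52.3]), np.float64(4.9)]
side [235.13712375 160.82943144] 299 [0.5415 0.2066 0.0555] [array([545.3, 208.8]), array([122.7,  53. ]), np.float64(6.3)]
side [247.08615385 177.56615385] 325 [0.5568 0.1142 0.0557] [array([559.4, 119.4]), array([121.5,  56.2]), np.float64(6.8)]
side [204.38461538 232.08974359] 78 [ 0.3525 -0.0581  0.0473] [array([350.4, -59.4]), array([43., 53.]), np.float64(73.7)]
side chesttop [349.02232143 259.33928571] [ 0.7331 -0.3325  0.0915] [array([ 722.7, -318.9]), array([157.8, 314.1]), np.float64(47.1)]
```

```bash
python3 - <<'E'
from bench import *
from h import *
for n in ["scene","side"]:
    c=optics.camera(n)
    P=cloud(c)
    for t in ["valve_1","chest_drawer0_handle","drawer_floor","tray","chest","bass_bar","tailpiece","neck_gauge","bench_weight"]:
        for d in optics.tip_of(n,t)[:4]:
            u,v=np.round(d["uv"]).astype(int)
            print(n,t,round(d["p"],2),np.round(d["uv"],1),P[v,u].round(4))
E
```

```text
scene valve_1 0.75 [321.4 141.4] [0.3529 0.3361 0.0214]
scene valve_1 0.75 [227.  180.1] [ 0.4177 -0.0659  0.0468]
scene valve_1 0.63 [344.2 179.1] [0.5725 0.2861 0.045 ]
scene valve_1 0.63 [270.5 157.9] [0.3526 0.1241 0.0167]
scene chest_drawer0_handle 0.85 [177.  210.6] [ 0.5042 -0.2557  0.0804]
scene drawer_floor 0.79 [195.4 245.1] [ 0.5994 -0.2402  0.0233]
scene tray 0.97 [321.9 190.6] [0.5873 0.1924 0.044 ]
scene tray 0.66 [318.9 186.5] [0.567  0.193  0.0475]
scene chest 0.59 [216.4 296.3] [ 0.8099 -0.2504  0.0947]
scene chest 0.16 [322.2 187.6] [0.5833 0.1933 0.0538]
scene bass_bar 0.68 [331.5 251.6] [0.7849 0.1079 0.0199]
scene bass_bar 0.6 [113.5 274.8] [ 0.6101 -0.4681  0.0379]
scene tailpiece 0.69 [383.6 167.1] [0.5578 0.4712 0.0124]
scene neck_gauge 0.71 [231.4 272.6] [ 0.773  -0.1958  0.1051]
scene bench_weight 0.79 [114.4 273.6] [ 0.6096 -0.467   0.0415]
side valve_1 0.83 [173.6 159.1] [0.3341 0.3042 0.0419]
side valve_1 0.74 [247.2 182.9] [0.5499 0.0954 0.0492]
side valve_1 0.73 [234.1 148.4] [0.5602 0.2829 0.0433]
side valve_1 0.73 [238.  170.7] [0.5443 0.1864 0.0202]
side chest_drawer0_handle 0.57 [254.9 270.9] [ 0.4595 -0.2557  0.054 ]
side drawer_floor 0.66 [295.6 267.6] [ 0.5898 -0.2712  0.0238]
side drawer_floor 0.45 [235.7 150.6] [0.5671 0.2822 0.0257]
side tray 0.74 [240.  169.7] [0.5529 0.1891 0.0198]
side chest 0.65 [342.1 248.8] [ 0.7276 -0.2954  0.0961]
side tailpiece 0.56 [217.6 123.5] [0.5475 0.462  0.0152]
side neck_gauge 0.69 [345.1 248.8] [ 0.7353 -0.2997  0.0984]
side neck_gauge 0.48 [338.7 222.3] [ 0.7648 -0.1957  0.0911]
side bench_weight 0.61 [320.7 328.6] [ 0.5769 -0.4909  0.0412]
```

View pics/scenecrop.png

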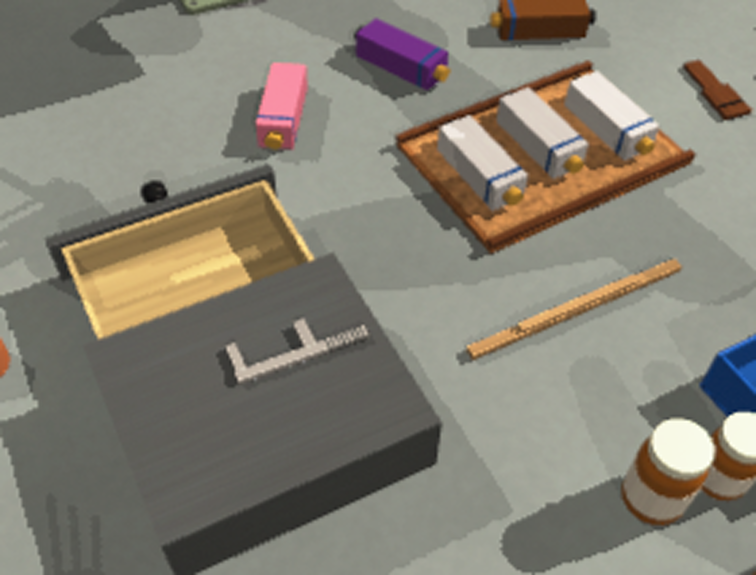

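View pics/sidecrop.png

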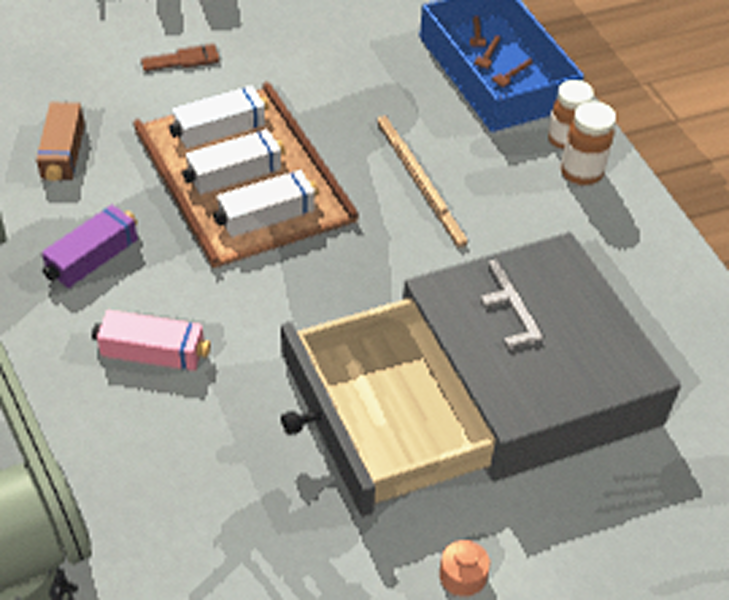

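The crops confirm three white valves with blue bands on the tray, brass stubs toward +x (scene crop (512,195), (575,163), (645,143)). The drawer is open and the knob is at (153,191). I'll now look closer with the wrist camera.

```bash
cat >> h.py <<'E'
def down(yaw,tilt=0.0):
    # tool pointing down with tool x at yaw; tilt = rotation about tool-y axis (world horizontal), raising the +x(tool) end for tilt>0
    return (R.from_euler('z',yaw)*R.from_euler('y',-tilt)*R.from_euler('x',np.pi)).as_quat()
E
python3 - <<'E'
from bench import *
from h import *
p0=np.array(read_position());r0=R.from_quat(read_ee_rot())
c=dict(np.load("pics/wrist0.npz"))
rel=r0.inv()*R.from_quat(c["rotation"]); print("cam in tool",r0.inv().apply(c["position"]-p0),"fwd",rel.as_matrix()[:,2])
yaw=np.radians(5.4)
q=down(yaw)
for p in [[0.50,0.21,0.30],[0.48,0.21,0.36]]:
    print(p,kin.solve_ik(p,q))
    for t in (.35,-.35):
        print(t,kin.solve_ik([0.55,0.21,0.14],down(yaw,t)))
try: r.reach([0.50,0.205,0.33],q)
except r.PlanningError as e: print(e)
print(read_time_s(),read_position())
c=optics.camera("wrist"); cv2.imwrite("pics/wrist1.png",c["image"])
np.savez("pics/wrist1.npz",**{k:np.array(v) for k,v in c.items()})
E
```

```text
cam in tool [ 7.07871636e-02  2.03007750e-05 -1.61396778e-01] fwd [-0.24598302 -0.00106659  0.96927355]
[0.5, 0.21, 0.3] [ 2.38001239e-01  8.65533595e-02  1.51851108e+00 -4.44089210e-16
  1.53652822e+00  1.71454979e+00]
0.35 [ 0.24679337  0.12413113  1.86527559 -0.07219245  0.80723443  1.76419007]
-0.35 [0.19795867 0.54578113 1.30051683 0.03560011 1.64351692 1.67084819]
[0.48, 0.21, 0.36] [ 2.47132402e-01  2.44967289e-02  1.46403454e+00 -4.44089210e-16
  1.65306138e+00  1.72368095e+00]
0.35 [ 0.24679337  0.12413113  1.86527559 -0.07219245  0.80723443  1.76419007]
-0.35 [0.19795867 0.54578113 1.30051683 0.03560011 1.64351692 1.67084819]
4.1 [0.50027284 0.20430128 0.32981821]
```

View pics/wrist1.png

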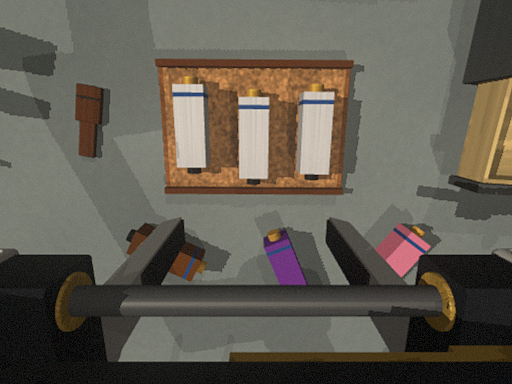

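The wrist picture shows the tray with three white valves at about (190,127), (254,138) and (316,135), blue bands and brass ends up (+x). They sit at slightly different yaws. Fitting their tops now.

```bash
python3 - <<'E'
from h import *
c=dict(np.load("pics/wrist1.npz")); im=c["image"]; P=cloud(c)
hsv=cv2.cvtColor(im,cv2.COLOR_BGR2HSV)
m=(P[...,2]>0.050)&(P[...,2]<0.064); m[200:]=0
k,l,st,ce=cv2.connectedComponentsWithStats(m.astype(np.uint8))
for i in range(1,k):
    if st[i,4]<200: continue
    q=P[l==i]; rr=cv2.minAreaRect(q[:,:2].astype(np.float32)*1000)
    print(ce[i].round(1),st[i,4],np.median(q,0).round(4),[np.round(a,1) for a in rr])
# tray lips, floor
for nm,uv in {"lip_far":(250,64),"lip_near":(250,190),"floor":(222,100),"table":(120,200),"fl2":(285,150)}.items(): print(nm,P[uv[1],uv[0]].round(4))
# tray outline by colour/height
m=(P[...,2]>0.008)&(P[...,2]<0.09)&(np.arange(512)[None]<370)&(np.arange(512)[None]>140); m[200:]=0; m[:50]=0
q=P[m]; print("tray",[np.round(a,1) for a in cv2.minAreaRect(q[:,:2].astype(np.float32)*1000)])
# scene: drawer
for n in ["scene","side"]:
    c=dict(np.load(f"pics/{n}0.npz")); P=cloud(c)
    m=(P[...,2]>0.088)&(P[...,2]<0.102)&(P[...,0]>0.55)&(P[...,1]<-0.05)&(P[...,0]<0.95)&(P[...,1]>-.45)
    q=P[m]; print(n,"chest",len(q),[np.round(a,1) for a in cv2.minAreaRect(q[:,:2].astype(np.float32)*1000)], np.median(q[:,2]))
    m=(P[...,2]>0.018)&(P[...,2]<0.028)&(P[...,0]>0.45)&(P[...,1]<-0.08)&(P[...,0]<0.7)&(P[...,1]>-.42)
    q=P[m]; print(n,"floor",len(q),[np.round(a,1) for a in cv2.minAreaRect(q[:,:2].astype(np.float32)*1000)],q.min(0),q.max(0))
E
```

```text
[490.7  93.6] 1442 [ 0.6396 -0.1299  0.057 ] [array([ 629. , -124.4]), array([260.5,  18.3]), np.float64(2.8)]
[188.9 124.5] 2523 [0.5554 0.306  0.0559] [array([552.3, 306.2]), array([118.5,  44.6]), np.float64(4.9)]
[315.7 131.5] 2508 [0.5627 0.1187 0.0561] [array([559.6, 118. ]), array([119.9,  44.4]), np.float64(4.9)]
[253.  136.3] 2382 [0.5472 0.2105 0.056 ] [array([544.2, 210.5]), array([119.,  44.]), np.float64(4.9)]
lip_far [0.6516 0.2248 0.0217]
lip_near [0.4562 0.2075 0.0219]
floor [0.5963 0.2647 0.0123]
table [ 0.4107  0.4362 -0.0018]
fl2 [0.5271 0.1557 0.0124]
tray [array([555.1, 211.2]), array([210.8, 300.1]), np.float64(4.9)]
scene chest 8594 [array([ 774.4, -240.3]), array([228.8, 260.2]), np.float64(1.7)] 0.09523801160282197
scene floor 1987 [array([ 566. , -254.9]), array([ 98.4, 238. ]), np.float64(0.3)] [ 0.51619978 -0.37416984  0.01800304] [ 0.61567118 -0.13563047  0.02786316]
side chest 4710 [array([ 776.1, -242.6]), array([229.3, 266.1]), np.float64(1.9)] 0.09582575737310817
side floor 2302 [array([ 598.8, -257.1]), array([194.1, 249.6]), np.float64(1.9)] [ 0.49933647 -0.37931796  0.01800086] [ 0.69976012 -0.13244117  0.02796689]
```

Sizes agree with the description: 119x44 mm valves with tops at 0.056, and a 210x300 mm tray, all at 4.9° yaw. I start with valve C, the one nearest the drawer.

```bash
cat >> h.py <<'E'
YAW=np.radians(4.9)
V={"A":(0.5523,0.3062),"B":(0.5442,0.2105),"C":(0.5596,0.1180)}
ZG=0.036
def mom(n=8):
    from bench import read_moment,read_force,r
    M=[];F=[]
    for _ in range(n):
        M.append(read_moment());F.append(read_force()); r.sleep(0.02)
    yv=np.array([-np.sin(YAW),np.cos(YAW),0])
    M=np.array(M)
    return (M@yv).mean().round(4),(M@yv).std().round(4),np.mean(M,0).round(3),np.mean(F,0).round(2)
def test(name):
    from bench import r,read_time_s,read_grip_width,read_position
    x,y=V[name]; q=down(YAW)
    r.gripper_to(0.070,squeeze=40)
    r.reach([x,y,0.12],q)
    r.servo_line([x,y,ZG],feed=0.08)
    print("at",np.round(read_position(),4),"t",read_time_s())
    r.gripper_to(0.0,squeeze=40)
    print("grip",read_grip_width())
    r.servo_line([x,y,ZG+0.01],feed=0.04)
    r.servo_line([x,y,0.14],feed=0.12)
    r.sleep(0.3); a=mom(); print("before",a)
    r.servo_line([x,y,0.14],rotation=down(YAW,0.42),feed=0.15)
    r.sleep(0.5); print("tilted",mom(3))
    r.servo_line([x,y,0.14],rotation=q,feed=0.15)
    r.sleep(0.4); b=mom(); print("after",b,"SHIFT",b[0]-a[0],"grip",read_grip_width(),"t",read_time_s())
def putback(name):
    from bench import r,read_time_s,read_position,read_force
    x,y=V[name]
    r.servo_line([x,y,ZG+0.012],feed=0.12)
    r.servo_line([x,y,ZG+0.0005],feed=0.025)
    print("down",np.round(read_position(),4),np.round(read_force(),2))
    r.gripper_to(0.070)
    r.servo_line([x,y,0.12],feed=0.12)
    print("t",read_time_s())
E
python3 - <<'E'
from h import *
test("C")
from bench import *
c=optics.camera("side"); cv2.imwrite("pics/sC.png",c["image"][60:300,130:430])
E
```

```text
at [0.5603 0.118  0.0367] t 6.8583
grip 0.04378969144055918
before (np.float64(0.0436), np.float64(0.0206), array([-0.012,  0.043,  0.008]), array([ 0.04, -0.07, -4.03]))
tilted (np.float64(0.5231), np.float64(0.0115), array([-0.005,  0.525,  0.005]), array([ 0.44, -0.07, -3.87]))
after (np.float64(0.0327), np.float64(0.0238), array([0.014, 0.034, 0.007]), array([ 0.11, -0.03, -3.31])) SHIFT -0.0109 grip 0.04365084301307623 t 11.4167
```

Valve C shows no shift (−0.01 N m), so it is sound. Back it goes, then B.

```bash
python3 - <<'E'
from h import *
putback("C")
test("B")
E
```

```text
down [0.5595 0.118  0.0363] [ 0.18 -1.23 -3.68]
t 14.45
at [0.5449 0.2107 0.0367] t 16.3333
grip 0.04391240519176058
before (np.float64(0.0585), np.float64(0.0259), array([ 0.01 ,  0.06 , -0.013]), array([ 0.23,  0.01, -4.19]))
tilted (np.float64(0.4332), np.float64(0.0319), array([-0.01 ,  0.434, -0.004]), array([-0.35, -0.76, -4.4 ]))
after (np.float64(-0.0581), np.float64(0.0355), array([ 0.007, -0.058,  0.019]), array([ 0.15, -0.05, -3.94])) SHIFT -0.11660000000000001 grip 0.043719629781192454 t 20.875
```

Valve B shifts by −0.117 N m, matching 0.12, so B is the faulty one. Next I fit the drawer geometry from the pictures I already have, in the chest frame.

```bash
python3 - <<'E'
from h import *
a=np.radians(1.7); ex=np.array([np.cos(a),np.sin(a)]); ey=np.array([-np.sin(a),np.cos(a)])
for n in ["scene","side","wrist1"]:
    c=dict(np.load(f"pics/{n if n[-1]=='1' else n+'0'}.npz")); P=cloud(c)
    X=np.stack([P[...,:2]@ex,P[...,:2]@ey,P[...,2]],-1)
    reg=(P[...,0]>.42)&(P[...,0]<.95)&(P[...,1]<-.07)&(P[...,1]>-.43)
    def rng(m,t):
        q=X[m&reg]; 
        if len(q)>20: print(n,t,len(q),"u",np.percentile(q[:,0],[2,50,98]).round(4),"v",np.percentile(q[:,1],[2,50,98]).round(4),"z",np.median(q[:,2]).round(4))
    z=X[...,2]
    rng((z>.091)&(z<.100),"chesttop")
    rng((z>.080)&(z<.087)&(X[...,0]<.55),"fronttop")
    rng((z>.069)&(z<.077),"walltop")
    rng((z>.020)&(z<.025)&(X[...,0]<.62)&(X[...,0]>.495),"floor")
    q=X[reg&(z>.045)&(z<.072)&(X[...,0]<.475)]
    if len(q): print(n,"knob",len(q),q.min(0).round(4),np.median(q,0).round(4),q.max(0).round(4))
E
```

```text
scene chesttop 8477 u [0.6603 0.7849 0.8779] v [-0.3889 -0.2769 -0.139 ] z 0.0952
scene fronttop 362 u [0.4945 0.5027 0.5107] v [-0.3843 -0.2671 -0.1439] z 0.0828
scene walltop 609 u [0.463  0.5245 0.8807] v [-0.3834 -0.2687 -0.1473] z 0.0731
scene floor 1675 u [0.5143 0.5612 0.6037] v [-0.3677 -0.2684 -0.1589] z 0.0224
scene knob 61 [ 0.4501 -0.2762  0.0531] [ 0.4661 -0.2645  0.066 ] [ 0.4749 -0.2496  0.0711]
side chesttop 4168 u [0.6587 0.7694 0.8779] v [-0.3937 -0.2832 -0.1415] z 0.0958
side fronttop 284 u [0.4946 0.5023 0.5099] v [-0.3905 -0.2803 -0.1443] z 0.0832
side walltop 429 u [0.4586 0.5657 0.8568] v [-0.3974 -0.367  -0.1512] z 0.073
side floor 910 u [0.4986 0.5722 0.6181] v [-0.3806 -0.2591 -0.1578] z 0.0226
side knob 55 [ 0.4515 -0.2834  0.0507] [ 0.4608 -0.2722  0.0654] [ 0.473  -0.2529  0.0718]
wrist1 fronttop 360 u [0.4946 0.5016 0.5087] v [-0.1873 -0.1623 -0.138 ] z 0.0826
wrist1 walltop 1100 u [0.503 0.594 0.713] v [-0.1861 -0.1502 -0.1338] z 0.0729
wrist1 floor 1167 u [0.5095 0.555  0.6164] v [-0.2316 -0.2078 -0.1481] z 0.0224
```

```bash
cat >> h.py <<'E'
CA=np.radians(1.7)
def ch(u,v,z):
    return [u*np.cos(CA)-v*np.sin(CA),u*np.sin(CA)+v*np.cos(CA),z]
E
python3 - <<'E'
from h import *
from bench import *
x,y=V["B"]
r.servo_line([x,y,0.20],feed=0.15)
q=down(CA+np.pi/2); p=ch(0.578,-0.266,0.20); print(p,kin.solve_ik(p,q),kin.solve_ik(ch(0.578,-0.266,0.047),q))
r.reach(p,q)
r.servo_line(ch(0.578,-0.266,0.125),feed=0.15)
print(read_time_s(),read_position(),read_force())
for n in ("scene","side","wrist"):
    c=optics.camera(n); im=c["image"]
    if n=="scene": im=cv2.resize(im[150:340,100:320],None,fx=3,fy=3)
    if n=="side": im=cv2.resize(im[180:340,200:420],None,fx=3,fy=3)
    cv2.imwrite(f"pics/d_{n}.png",im)
E
```

```text
[np.float64(0.5856368200756433), np.float64(-0.24873583371056215), 0.2] [-0.53753436  0.35197744  1.40503548  0.          1.38457974 -0.56720496] [-0.53753436  0.51670212  1.51495963  0.          1.10993091 -0.56720496]
24.0333 [ 0.58629288 -0.24878724  0.12566292] [-0.47459117 -0.19825266 -2.79089725]
```

View pics/d_scene.png

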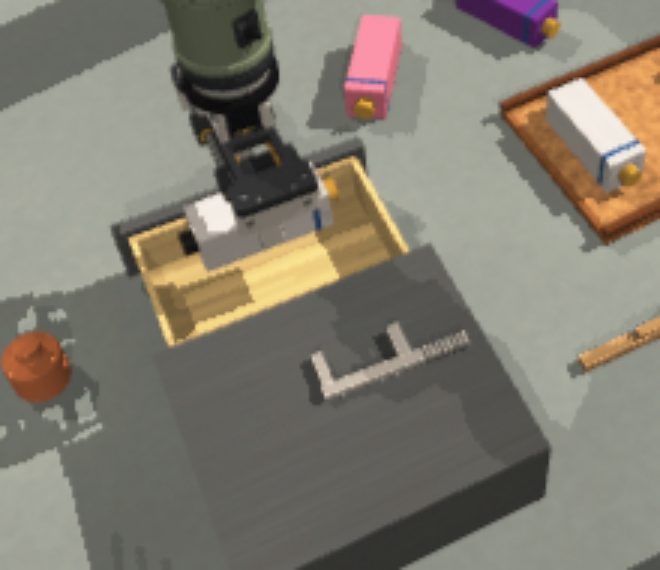

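View pics/d_side.png

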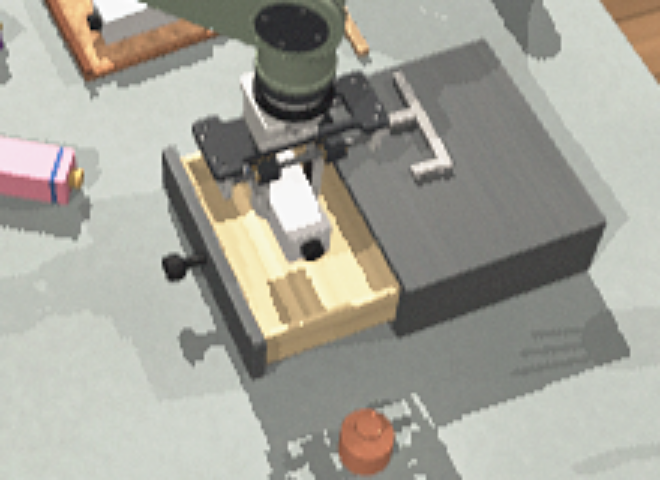

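View pics/d_wrist.png

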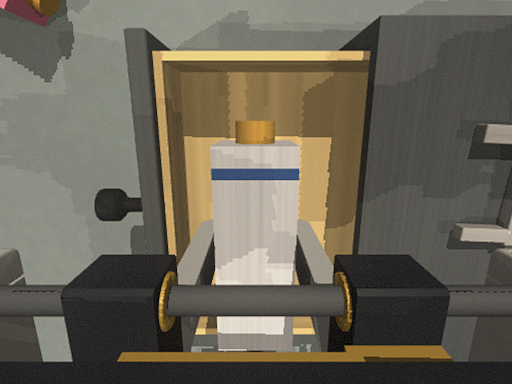

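The pictures show the valve centred over the open drawer (wrist: body columns 211–299 between drawer walls 165–365), clear of the front board and the chest top. I lower it and release.

```bash
python3 - <<'E'
from h import *
from bench import *
U,W=0.578,-0.266
r.servo_line(ch(U,W,0.062),feed=0.1)
r.servo_line(ch(U,W,0.0480),feed=0.03)
f0=read_force(); print(read_position(),f0)
z=0.048
while z>0.0455:
    f=np.mean([read_force() for _ in range(3)],0)
    print(z,f.round(2))
    if f[2]>-1.0: break
    z-=0.0005; r.servo_line(ch(U,W,z),feed=0.02)
r.gripper_to(0.062)
r.servo_line(ch(U,W,0.13),feed=0.12)
print(read_time_s(),read_position())
r.gripper_to(0.0,squeeze=20)
r.servo_line(ch(0.50,W,0.17),feed=0.2)
for n in ("scene","side"):
    c=optics.camera(n); im=c["image"]
    np.savez(f"pics/{n}2.npz",**{k:np.array(v) for k,v in c.items()})
    im=cv2.resize(im[150:340,100:320],None,fx=3,fy=3) if n=="scene" else cv2.resize(im[180:340,200:420],None,fx=3,fy=3)
    cv2.imwrite(f"pics/e_{n}.png",im)
print(read_time_s())
E
```

```text
[ 0.58554333 -0.24869091  0.04779755] [ 3.47147572e-03 -5.24343634e-01 -3.79438526e+00]
0.048 [ 0.   -0.52 -3.79]
0.0475 [-0.28 -0.94 -3.22]
0.047 [-0.22 -0.48 -4.41]
0.0465 [ 0.54 -0.69 -3.47]
0.046 [-0.7   1.32 -0.58]
27.9417 [ 0.58500189 -0.24837429  0.12915454]
29.65
```

View pics/e_scene.png

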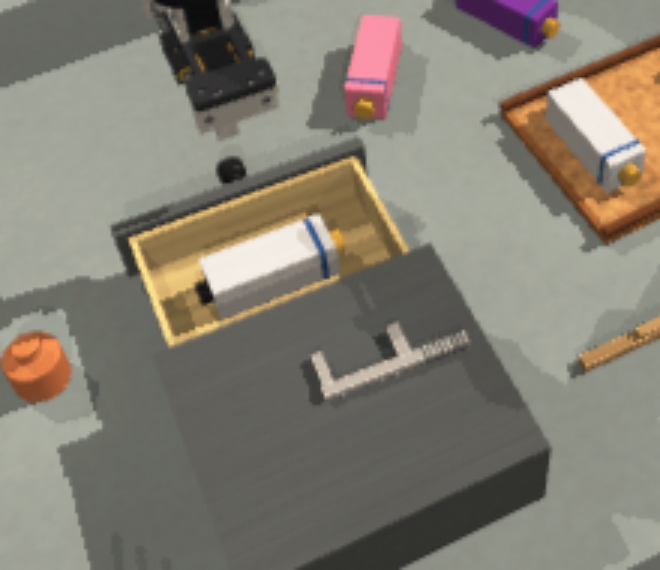

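View pics/e_side.png

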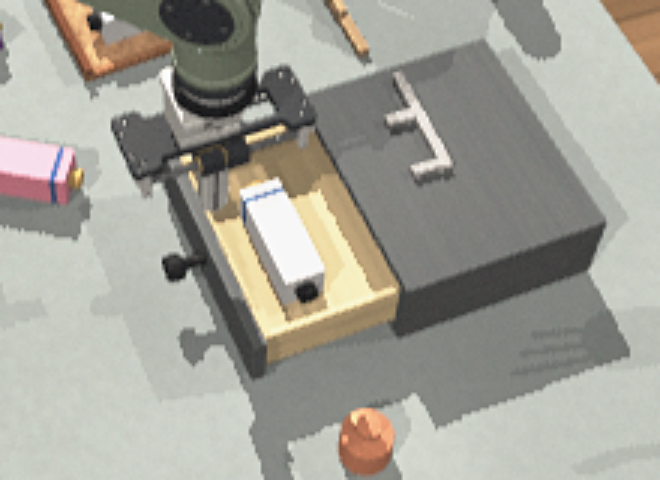

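The valve lies flat in the drawer, whole (scene crop (270,260)). Now I push the knob with the closed fingers.

```bash
python3 - <<'E'
from h import *
from bench import *
W=-0.266; q=down(CA)
r.reach(ch(0.415,W,0.15),q)
r.servo_line(ch(0.415,W,0.057),feed=0.12)
ex=np.array([np.cos(CA),np.sin(CA),0])
fu=lambda: np.mean([read_force() for _ in range(3)],0)@ex
b=fu(); print("base",b,read_time_s())
r.servo_line(ch(0.438,W,0.057),feed=0.04)
r.servo_line(ch(0.50,W,0.057),feed=0.04); print("0.50",fu()-b,read_position())
r.servo_line(ch(0.572,W,0.057),feed=0.05); print("0.572",fu()-b,read_time_s())
u=0.572
while u<0.606:
    u+=0.002; r.servo_line(ch(u,W,0.057),feed=0.025)
    f=fu()-b; print(round(u,4),round(f,2),end="; ")
    if f<-5: break
print(read_time_s(),read_position())
c=optics.camera("scene"); cv2.imwrite("pics/f_scene.png",cv2.resize(c["image"][150:340,100:320],None,fx=3,fy=3))
np.savez("pics/scene3.npz",**{k:np.array(v) for k,v in c.items()})
c=optics.camera("side"); cv2.imwrite("pics/f_side.png",cv2.resize(c["image"][180:340,200:420],None,fx=3,fy=3))
np.savez("pics/side3.npz",**{k:np.array(v) for k,v in c.items()})
E
```

```text
base 0.22479081410526922 31.8917
0.50 -0.3020650288741188 [ 0.50774824 -0.25111204  0.05707221]
0.572 -0.1225854210704735 35.9083
0.574 0.23; 0.576 -0.1; 0.578 -0.85; 0.58 -0.09; 0.582 -0.55; 0.584 0.26; 0.586 -0.43; 0.588 -1.89; 0.59 -8.73; 38.1583 [ 0.59527292 -0.24843056  0.05694551]
```

View pics/f_side.png

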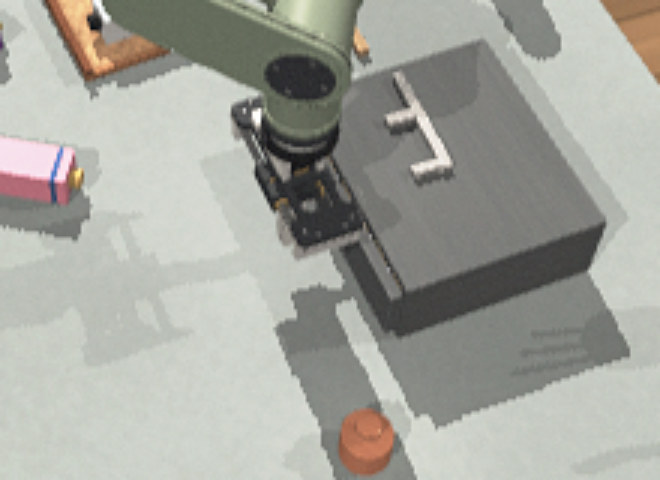

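The force rose to 8.7 N where the stop was expected, and the drawer looks shut. I back off and check the drawer and tray.

```bash
python3 - <<'E'
from h import *
from bench import *
W=-0.266
r.servo_line(ch(0.57,W,0.057),feed=0.04)
r.servo_line(ch(0.45,W,0.057),feed=0.15)
r.servo_line(ch(0.42,W,0.20),feed=0.2)
a=CA; ex=np.array([np.cos(a),np.sin(a)]); ey=np.array([-np.sin(a),np.cos(a)])
for n in ("scene","side"):
    c=optics.camera(n); P=cloud(c)
    cv2.imwrite(f"pics/g_{n}.png",c["image"])
    X=np.stack([P[...,:2]@ex,P[...,:2]@ey,P[...,2]],-1); z=X[...,2]
    m=(z>.076)&(z<.088)&(X[...,0]>.45)&(X[...,0]<.72)&(X[...,1]>-.38)&(X[...,1]<-.15); q=X[m]
    print(n,"fronttop",len(q),np.percentile(q[:,0],[2,50,98]).round(4))
    m=(z>.091)&(z<.1)&(X[...,1]>-.38)&(X[...,1]<-.15)&(X[...,0]>.5)&(X[...,0]<.9);print("chest",np.percentile(X[m][:,0],[1,99]).round(4))
    hsv=cv2.cvtColor(c["image"],cv2.COLOR_BGR2HSV)
    m=(z>.053)&(z<.060)&(P[...,1]>.05)&(P[...,0]>.45)&(P[...,0]<.65)&(hsv[...,1]<60)
    k,l,st,ce=cv2.connectedComponentsWithStats(m.astype(np.uint8))
    for i in range(1,k):
        if st[i,4]>60: print(ce[i].round(),[np.round(t,1) for t in cv2.minAreaRect(P[l==i][:,:2].astype(np.float32)*1000)])
print(read_time_s())
E
```

```text
scene fronttop 147 [0.6397 0.6433 0.6471]
chest [0.6574 0.8797]
[347. 171.] [array([553.3, 307.5]), array([121.,  48.]), np.float64(4.7)]
[298. 190.] [array([559.8, 117.7]), array([122. ,  45.3]), np.float64(5.2)]
side fronttop 354 [0.6404 0.6487 0.6585]
chest [0.6568 0.8793]
40.8417
```

View pics/g_scene.png

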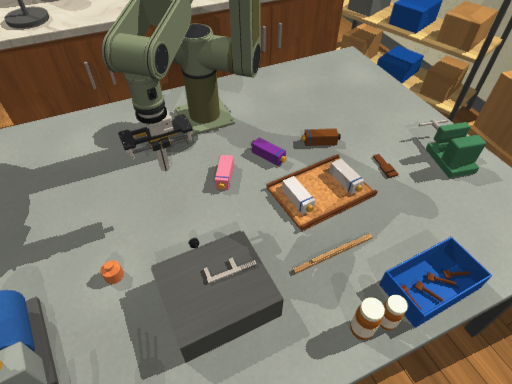

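View pics/g_side.png

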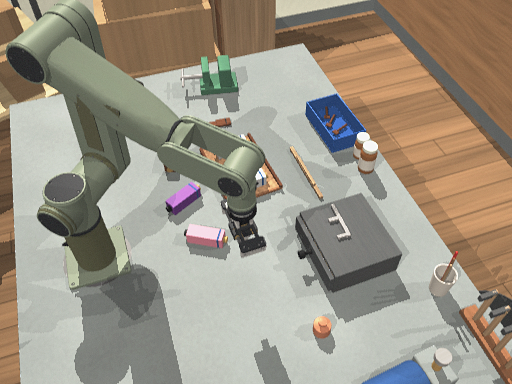

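```bash
python3 -c "
from bench import *
print(ticket.close_job(), read_time_s())"
```

```text
the job is handed in; nothing more can be done
the job is handed in; nothing more can be done
```

The broken valve was the middle one on the tray. It now lies flat in the drawer, the drawer is fully shut, and I've handed the job in.

- **Finding it:** I lifted and tipped the valve nearest the drawer first. Its moment shifted by only −0.01 N m, so it was sound and I set it back. The middle valve shifted by −0.117 N m, against the 0.12 N m expected for a free ball. I didn't lift the third valve.
- **Drawer:** I laid the broken valve level across the drawer and saw it flat in the pictures before pushing. I pushed the knob slowly until the force rose to 8.7 N at the stop, then backed off. In the last pictures the drawer front meets the chest front to within about 1 mm.
- **Tray and bystanders:** The sound valve I lifted is within about 0.5 mm of where it lay. I saw no change in anything else.
- **Time:** The clock stood at about 41 s of the 72 s allowed just before I handed it in.
- **Check that fell short:** In the last side picture the arm hid the tray, so the valve positions come from the scene camera alone. No other check failed or disagreed.

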